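# Lock the crucible block into its transport cradle

## Task

The holed block with the two crucibles has been left half out of its aluminium cradle. Without picking it up, push it in until it sits fully home against the rear stop, then press down the round black cap of the snap clip on each side until that clip snaps down and stays down. Feel for the snap and press gently: do not ram a clip once it is down, keep the crucibles upright in the block, and leave the beaker and the jar where they are.

Things in the scene. Friction and masses are not known exactly. Their poses are not given: they have to be found in the camera images.
- cradle: Fixed aluminium cradle: plate 192 (x) x 250 (y) x 6 mm, open at the front (-x). Origin: on the worktop under the block's centre when the block is fully home; x to the rear stop, y left, z up. Plate x -146 to +46 mm, top z = 6. Rear stop's face at x = 30, top z = 32. Side guides' inner faces at y = +-77, flared before x = -58, tops z = 24.
- block_mid (a point): Centre (half-way up) of the loose grey holed block, 0.2-0.3 kg, 60 (x) x 150 (y) x 22 mm, on the plate (z 6 to 28 mm); fully home at x = 0 in the cradle frame, axes as the cradle's. Starts 85 to 100 mm short, up to 0.08 rad skew; slides with 1 to 3 N, catches if pushed askew. Push broadly at the middle of its near long face: the clip blades hang just in front of this face at y = +-55 to +-78.
- crucible_1: Steel crucible, 25 mm across, 26 mm high, standing loose in the left middle hole of the block, top 33 mm above the block's underside; origin at the centre of its own underside, z up.
- crucible_2: The same kind of crucible in the right middle hole of the block.
- left_clip_axis (a point): Point on the plate top, on the vertical axis of the left snap clip (x -35.5, y +103 mm in the cradle frame): a grey slotted tower about 28 mm high above the plate, with a sideways steel blade and on top a round black cap, 28 mm across, pressed straight down. Tower heights differ and are not measured: the cap's top, when up, is anywhere from 48 to 56 mm above this point.
- right_clip_axis (a point): The same point of the right snap clip (x -35.5, y -103 mm in the cradle frame), of the same make, its height set independently within the same span and its spring of another stiffness. If the block is more than 2 mm short of home, a clip's blade lands on it and the clip cannot snap.
- clip_left (a joint): How far the left cap is pressed (m): 0 up, 0.014 snapped down on its hard stop. It resists at once with 4 to 7 N; the force peaks at 8 to 12 N after about 2 mm, falls to nothing at dead centre (0.009), and from there the clip pulls itself down and stays. Let go before that and it springs back up.
- clip_right (a joint): The same for the right cap.
- beaker: Glass beaker, bystander, 70 mm across, 86 mm high, standing left of the cradle; origin at the centre of its underside.
- jar: White screw-cap jar, bystander, 60 mm across, 100 mm high, standing to the left of the cradle; origin at the centre of its underside.
Not all that is in view belongs to the job. Leave any blue look-alike of the part that bears clip_left alone.

How it is judged:
On the way:
1. the block is pushed fully home against the rear stop while both clips are still up (x of block_mid in the frame of cradle above -0.002 m and value of joint each of clip_left, clip_right below 0.004 m), for 0.2 s.
At the end, for the whole second after the job is handed in: Both clips are snapped down (pressed more than 12.5 of 14 mm) and stay so by themselves; the block is flat and square in the cradle, within 4 mm of fully home, with both crucibles in their holes (value of joint each of clip_left, clip_right above 0.0125 m and x of block_mid in the frame of cradle above -0.004 m and angle between the x axis of block_mid and the x axis of cradle, either way round below 0.05 rad and height (world z) of block_mid below 0.02 m and horizontal distance between each of crucible_1, crucible_2 and block_mid below 0.032 m); the robot touches nothing.
It fails at once if a clip is rammed with more than 35 N (contact force between any of the arm, the fingers and clip_left above 35 N or contact force between any of the arm, the fingers and clip_right above 35 N).
It fails at once if the block is lifted out of the cradle (height (world z) of block_mid above 0.035 m).
It fails at once if a crucible tips over (angle between any of crucible_1, crucible_2's own z axis and vertical above 0.5 rad).
It fails at once if the beaker or the jar is moved by more than 20 mm (distance of any of beaker, jar from where it was at the start of the episode above 0.02 m).
It also fails if it takes over 61 s, if anything falls off the work surface, if the arm or the gripper's body presses on something with over 40 N, if the wrist force passes 120 N, or if a joint passes its speed limit or range.

## Robot

A 6-joint arm with a two-finger parallel gripper is mounted at the origin on a cart in front of the work surface, level with it; the furniture and walls round the work are solid. World frame = base frame: x ahead of the robot, y to its left, z up, the work surface at z = 0. Lengths are in m, angles in rad, forces in N, time in s.
With the tool pointing down it reaches from about 0.35 to 0.775 m from the base axis. Payload 7.3 kg.
Tool frame: the origin (TCP) lies at the very end of the fingers, on their centre line; the grasp point (between the pads) lies 19 mm behind it; z points along the fingers, y is the line along which they close (so a half turn about z gives the same grasp; the last joint's range is limited). The gripper opens to 92 mm and grips with 3 to 60 N. Pads are 19 mm wide; open, the fingers measure 130 mm over their backs; the gripper's body (75 mm by 190 mm) begins 47 mm behind the grasp point.
Start: joints at [1.059, 0.342, 1.524, -0, 1.275, -0.146], TCP at [0.188, 0.49, 0.227] pointing down, gripper open.
Joint ranges: [-2.53, 2.53], [-0.77, 2.02], [0.04, 2.7], [-1, 4.14], [0.28, 2.66], [-3.11, 3.11]. Speed limits (rad/s): [2.57, 2.57, 3.14, 3.14, 3.14, 3.14].

## Interface

Orientations are given as a rotation vector (axis times angle).
In Python, from cell import ctrl gives the robot as it stands. The module is installed in compiled form; this text tells all that it offers.
- The arm moves only by the tool move_arm, never from a script. Its argument "increments" is a list of rows, each an object of numbers: "dx", "dy", "dz": the shift along the tool's x, y, z in m; "roll": the turn about the tool's z in rad. A call has 1 to 5 rows; each row is the pose to reach, as a shift and turn from the pose commanded when the call began, along the tool's axes at that moment; what a row does not reach only later rows make up. A row lasts 1/10 s, in which the tool goes at most 50 mm and 8.59 degrees, less where a joint would pass 70% of its speed; a pose out of reach is approached as far as the arm can. A call with a gripper value outside its range is refused whole. "grip" is the gripper's target within -1 to 1 (shut at 1, half-way at 0, fully open at -1), set as the call begins (left out, the last holds). The fingers move at their own pace and stop on an object; "squeeze" is the grip in N (left out, the last holds). Time passes only in rows, so rows that repeat a pose let the fingers close. It gives the time, the measured TCP pose, the force, the opening and the grip force at its end, in the units of the state.
- ctrl.read_state(): the state, without advancing time (a new reading comes with each control period).
- ctrl.grab_frame(name): name is "scene" or "top"; returns the picture (480x640x3 uint8, red, green, blue); there is no depth.
- ctrl.camera_model(name): a dict with "K" (3x3 intrinsics, pixels), "distortion" ([k1, k2, p1, p2, k3] as OpenCV has them; the pictures are not rectified), "R" (3x3) and "t" (3): a world point X has camera coordinates R X + t. Camera axes: x right, y down, z forward; pixel columns grow to the right and rows downward; lengths in m; the calibration is good to about 2 mm. A picture is of the moment at which its call begins. camera_model takes no time and is no camera call.
- ctrl.hand_in(): hands the job in; it is judged then, once.
The state is a dict: "t": time; "joint_pos": joint angles; "joint_velocities": joint speeds; "joint_torque": joint torques, N m; "eef_pos": TCP position; "ee_rot": TCP orientation; "contact_force": force on the tool from outside, world axes, zero at the start; "ft_torque": the same for the moment, N m; "opening": finger opening in m; "grasp_force": force on a finger pad.
Only numpy, scipy, OpenCV 4.12 (cv2) and the standard library are available. Lean on these libraries where they do the work, as an engineer would, in place of code of your own. Each camera call takes 0.05 s, during which the arm holds its last target. There are 200 camera calls.

## Working session

There is one attempt and no reset: what is moved stays moved. The work goes in short steps, Python scripts to look and compute and a tool call to move; the robot and the scene stay as the last step left them, time stands still between calls to the robot, and variables do not carry over. Pictures are saved under pics/ and viewed, at most 10 in all, crops included, and the job is handed in when it is done.

Besides the shell and the picture viewer there is one more tool, called after "Emit:" in YAML: its name, and indented under it one key for each argument. move_arm: Moves the arm, as the interface text tells. Its arguments: {"type":"object","properties":{"increments":{"type":"array"},"grip":{"type":"number"},"squeeze":{"type":"number"}},"required":["increments"]}

```bash
mkdir -p pics
python3 - <<'E'
from cell import ctrl
import cv2
for n in("scene","top"):
    cv2.imwrite(f"pics/{n}0.png",ctrl.grab_frame(n)[:,:,::-1])
    m=ctrl.camera_model(n);print(n,m)
s=ctrl.read_state();print(s)
E
```

```text
scene {'K': array([[467.0832714 ,   0.        , 308.81533402],
       [  0.        , 467.0832714 , 235.76933361],
       [  0.        ,   0.        ,   1.        ]]), 'distortion': array([-0.02852447,  0.        ,  0.        ,  0.        ,  0.        ]), 'R': array([[ 0.42878241, -0.90337193,  0.00805014],
       [-0.63290709, -0.30674192, -0.7108713 ],
       [ 0.64465049,  0.29971412, -0.70327604]]), 't': array([-0.32438494,  0.37491187,  0.596433  ])}
top {'K': array([[510.65555196,   0.        , 318.18677149],
       [  0.        , 510.65555196, 237.65777877],
       [  0.        ,   0.        ,   1.        ]]), 'distortion': array([0.01200874, 0.        , 0.        , 0.        , 0.        ]), 'R': array([[-0.0014038 , -0.99947512, -0.03236538],
       [-0.99153538,  0.00559317, -0.12971624],
       [ 0.12982918,  0.03190932, -0.99102279]]), 't': array([-0.0473282 ,  0.58590645,  1.01973319])}
{'t': 0.1, 'joint_pos': array([ 1.05902298e+00,  3.42675862e-01,  1.52490053e+00,  1.49806565e-05,
        1.27539281e+00, -1.45986175e-01]), 'joint_velocities': array([ 0.00091949, -0.0025599 , -0.00323153,  0.00123636,  0.00028837,
        0.00102207]), 'joint_torque': array([ 1.62297372e-03, -4.32000732e+01, -2.44696409e+01,  7.18243048e-02,
        5.26265090e-02, -4.78786205e-05]), 'eef_pos': array([0.18757894, 0.48997052, 0.22610993]), 'ee_rot': array([-5.71302533e-01, -3.08874330e+00,  2.03882660e-03]), 'contact_force': array([-0.28345827, -0.13499732,  0.74525812]), 'ft_torque': array([0.03829783, 0.00957805, 0.05387902]), 'grasp_force': 0.0, 'opening': 0.09191046421818151}
```

View pics/scene0.png

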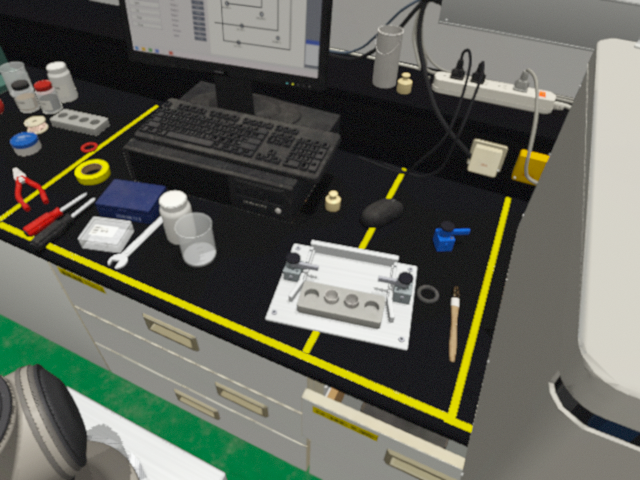

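View pics/top0.png

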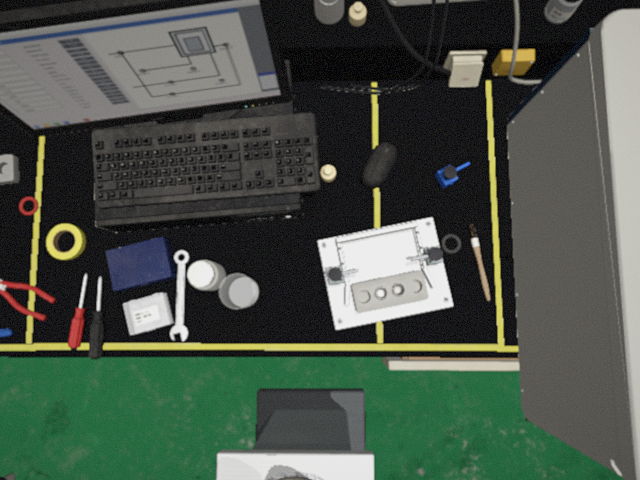

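The top view shows the cradle plate with corners near (317,238), (437,219), (453,306) and (333,330). The black caps are at (335,275) on the left and (435,255) on the right. The blue look-alike at (447,175) is off the cradle and is not the one meant. I'll confirm this in an enlarged crop.

Run:
```python
import cv2
a=cv2.imread("pics/top0.png")[205:345,305:465];b=cv2.imread("pics/scene0.png")[230:350,260:430]
cv2.imwrite("pics/topc.png",cv2.resize(a,None,fx=4,fy=4,interpolation=cv2.INTER_CUBIC))
cv2.imwrite("pics/scenec.png",cv2.resize(b,None,fx=4,fy=4,interpolation=cv2.INTER_CUBIC))
```

```text
(no output)
```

View pics/topc.png

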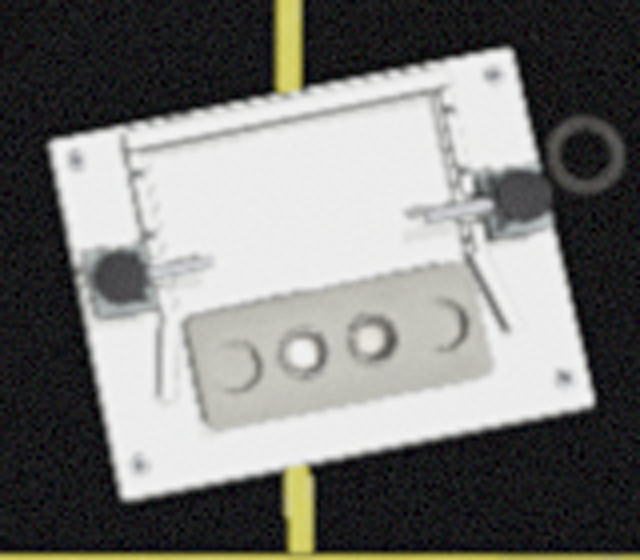

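View pics/scenec.png

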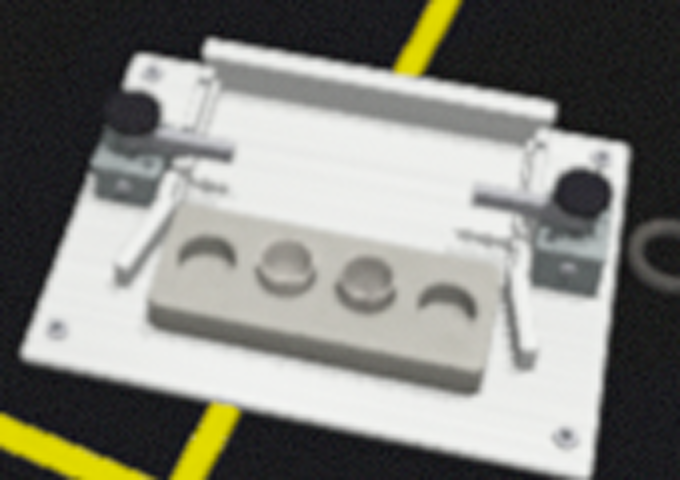

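The crops confirm the two black caps on grey towers on the plate: left at topc (120,275), right at (523,195). The block is between the flares, and its crucibles stand in the middle holes. Next I'll fit the poses.

```bash
cat > h.py <<'E'
from cell import ctrl
import cv2,numpy as np
from scipy.optimize import least_squares
M={n:ctrl.camera_model(n) for n in("scene","top")}
def proj(n,X):
    m=M[n];return cv2.projectPoints(np.asarray(X,float).reshape(-1,3),cv2.Rodrigues(m["R"])[0],m["t"],m["K"],m["distortion"])[0][:,0]
def ct(p): return (np.array(p)+.5)/4-.5+[305,205]
def cs(p): return (np.array(p)+.5)/4-.5+[260,230]
def rig(p,L):
    c,s=np.cos(p[2]),np.sin(p[2]);L=np.asarray(L,float)
    return np.c_[p[0]+c*L[:,0]-s*L[:,1],p[1]+s*L[:,0]+c*L[:,1],L[:,2]]
def tri(a,b):
    f=lambda X:np.r_[proj("top",X)[0]-a,proj("scene",X)[0]-b]
    r=least_squares(f,[.5,-.15,.05]);return r.x,r.fun
E
python3 - <<'E'
from h import *
PL=[[.046,.125,.006],[.046,-.125,.006],[-.146,-.125,.006],[-.146,.125,.006]]
t=ct([[50,142],[513,48],[594,405],[124,500]]);s=cs([[135,55],[630,145],[592,474],[22,356]])
ft=lambda p:(proj("top",rig(p,PL))-t).ravel();fs=lambda p:(proj("scene",rig(p,PL))-s).ravel()
for f in(ft,fs,lambda p:np.r_[ft(p),fs(p)]):
    r=least_squares(f,[.5,-.15,.1]);print("cradle",r.x.round(4),r.fun.round(1))
C=r.x
BL=[[.03,.075,.028],[.03,-.075,.028],[-.03,-.075,.028],[-.03,.075,.028]]
t2=ct([[186,319],[470,260],[495,370],[209,434]]);s2=cs([[176,200],[503,259],[477,368],[149,302]])
ft=lambda p:(proj("top",rig(p,BL))-t2).ravel();fs=lambda p:(proj("scene",rig(p,BL))-s2).ravel()
for f in(ft,fs,lambda p:np.r_[ft(p),fs(p)]):
    r=least_squares(f,[.4,-.15,.1]);B=r.x
    c,s_=np.cos(C[2]),np.sin(C[2]);d=B[:2]-C[:2]
    print("block",B.round(4),r.fun.round(1),"in cradle",c*d[0]+s_*d[1],-s_*d[0]+c*d[1],B[2]-C[2])
for a,b,y in(((120,275),(133,110),.103),((523,195),(582,192),-.103)):
    x,fu=tri(ct(a),cs(b));print("cap",x.round(4),fu.round(1),"expected",rig(C,[[-.0355,y,.058]]).round(4))
E
```

```text
cradle [ 0.5641 -0.1781  0.1961] [ 0.2 -0.2 -0.3 -0.   0.4  0.1 -0.2  0.1]
cradle [ 0.5647 -0.1787  0.2028] [ 0.2 -0.2 -0.3 -0.3  0.1  0.5  0.1 -0. ]
cradle [ 0.5644 -0.1785  0.1995] [ 0.4 -0.1 -0.3 -0.3  0.7 -0.3  0.2  0.1  0.1 -0.3 -0.4 -0.1 -0.4  0.7
 -0.3 -0.2]
block [ 0.4758 -0.1954  0.2073] [-0.5 -0.1 -0.2 -0.6  0.5  0.7  0.1 -0. ] in cradle -0.09019823853334888 0.0009759418850086056 0.007782251087382841
block [ 0.4767 -0.1949  0.2075] [-0.  -0.4 -0.4  0.3  1.9  0.2 -1.5 -0.3] in cradle -0.08920108302507905 0.0012719693451805208 0.008074473867733911
block [ 0.4762 -0.1952  0.2075] [-0.6 -0.3 -0.3 -0.8  0.4  0.5 -0.  -0.2 -0.  -0.2 -0.3  0.5  1.9  0.5
 -1.5 -0.1] in cradle -0.0897436677976126 0.0011322259401764512 0.008017003485498553
cap [ 0.5109 -0.0832  0.0528] [ 0.1 -0.1 -0.1  0. ] expected [[ 0.5092 -0.0846  0.058 ]]
cap [ 0.5502 -0.2858  0.0565] [ 0.2 -0.1 -0.2  0. ] expected [[ 0.55   -0.2865  0.058 ]]
```

```bash
cat >> h.py <<'E'
C=np.array([.5644,-.1785,.1995])
def pose():
    s=ctrl.read_state();R=cv2.Rodrigues(s["ee_rot"])[0];c,sn=np.cos(C[2]),np.sin(C[2]);d=s["eef_pos"][:2]-C[:2]
    print("t",round(s["t"],2),"tcp",s["eef_pos"].round(4),"cradle",round(c*d[0]+sn*d[1],4),round(-sn*d[0]+c*d[1],4),"F",s["contact_force"].round(2),"op",round(s["opening"],3))
    return s["eef_pos"],R
def go(X):
    p,R=pose();yaw=np.arctan2(R[1,1],R[0,1]);print("shift",(R.T@(np.asarray(X)-p)).round(4),"roll",round(-(C[2]+np.pi/2-yaw),4))
def gc(x,y,z): go(rig(C,[[x,y,z]])[0])
E
python3 -c "
from h import *
go([.42,.2,.2]); gc(-.15,0,.15)"
```

```text
t 0.1 tcp [0.1876 0.49   0.2261] cradle -0.2369 0.7299 F [-0.28 -0.13  0.75] op 0.092
shift [-0.3208 -0.1876  0.0263] roll -0.5653
t 0.1 tcp [0.1876 0.49   0.2261] cradle -0.2369 0.7299 F [-0.28 -0.13  0.75] op 0.092
shift [-0.4643 -0.5697  0.0768] roll -0.5653
```

Emit:
move_arm:
  increments:
    - {"dx": -0.04,"dy": -0.023,"roll": -0.14}
    - {"dx": -0.08,"dy": -0.046,"dz": 0.005,"roll": -0.28}
    - {"dx": -0.12,"dy": -0.069,"dz": 0.01,"roll": -0.42}
    - {"dx": -0.16,"dy": -0.092,"dz": 0.015,"roll": -0.565}
    - {"dx": -0.2,"dy": -0.115,"dz": 0.02,"roll": -0.565}
  grip: -0.09

```text
invalid input
```

```bash
python3 -c "
from h import *
go([.42,.15,.2]); gc(-.15,0,.15)"
```

```text
t 0.1 tcp [0.1876 0.49   0.2261] cradle -0.2369 0.7299 F [-0.28 -0.13  0.75] op 0.092
shift [-0.3387 -0.2343  0.0264] roll -0.5653
t 0.1 tcp [0.1876 0.49   0.2261] cradle -0.2369 0.7299 F [-0.28 -0.13  0.75] op 0.092
shift [-0.4643 -0.5697  0.0768] roll -0.5653
```

Emit:
move_arm:
  increments:
    - {"dx": -0.04,"dy": -0.023,"dz": 0.0,"roll": -0.14}
    - {"dx": -0.08,"dy": -0.046,"dz": 0.005,"roll": -0.28}
    - {"dx": -0.12,"dy": -0.069,"dz": 0.01,"roll": -0.42}
    - {"dx": -0.16,"dy": -0.092,"dz": 0.015,"roll": -0.565}
    - {"dx": -0.2,"dy": -0.115,"dz": 0.02,"roll": -0.565}
  grip: -0.09

```text
t: 0.6
eef_pos: [0.3298, 0.3153, 0.2072]
ee_rot: [0.32, -3.125, -0.0]
contact_force: [1.1, 0.0, -0.3]
opening: 0.0562
grasp_force: 0.0
```

```bash
python3 -c "
from h import *
go([.42,.15,.2]); gc(-.15,0,.15)"
```

```text
t 0.6 tcp [0.3298 0.3153 0.2072] cradle -0.1321 0.5305 F [ 1.12  0.04 -0.26] op 0.056
shift [-0.0548 -0.1802  0.0071] roll 0.0049
t 0.6 tcp [0.3298 0.3153 0.2072] cradle -0.1321 0.5305 F [ 1.12  0.04 -0.26] op 0.056
shift [ 0.0205 -0.5304  0.057 ] roll 0.0049
```

Emit:
move_arm:
  increments:
    - {"dx": 0.0,"dy": -0.05,"dz": 0.0,"roll": 0.0}
    - {"dx": 0.0,"dy": -0.1,"dz": 0.0,"roll": 0.0}
    - {"dx": 0.0,"dy": -0.15,"dz": 0.0,"roll": 0.0}
    - {"dx": 0.0,"dy": -0.2,"dz": 0.0,"roll": 0.0}
    - {"dx": 0.0,"dy": -0.25,"dz": 0.0,"roll": 0.0}

```text
t: 1.1
eef_pos: [0.3786, 0.0695, 0.2074]
ee_rot: [-0.313, 3.126, 0.0]
contact_force: [0.7, 0.3, 0.6]
opening: 0.05
grasp_force: 0.0
```

Emit:
move_arm:
  increments:
    - {"dx": 0.0,"dy": -0.05,"dz": 0.0,"roll": 0.0}
    - {"dx": 0.0,"dy": -0.1,"dz": 0.0,"roll": 0.0}
    - {"dx": 0.0,"dy": -0.15,"dz": 0.0,"roll": 0.0}
    - {"dx": 0.0,"dy": -0.2,"dz": 0.0,"roll": 0.0}
    - {"dx": 0.0,"dy": -0.25,"dz": 0.0,"roll": 0.0}

```text
t: 1.6
eef_pos: [0.4281, -0.1758, 0.2073]
ee_rot: [0.312, -3.126, -0.001]
contact_force: [2.2, 0.0, 0.4]
opening: 0.0502
grasp_force: 0.0
```

```bash
python3 -c "
from h import *
gc(-.15,0,.015)"
```

```text
t 1.6 tcp [ 0.4281 -0.1758  0.2073] cradle -0.1331 0.0297 F [2.23 0.03 0.43] op 0.05
shift [ 0.0169 -0.0298  0.1923] roll -0.0009
```

Emit:
move_arm:
  increments:
    - {"dx": 0.017,"dy": -0.03,"dz": 0.03,"roll": 0.0}
    - {"dx": 0.017,"dy": -0.03,"dz": 0.07,"roll": 0.0}
    - {"dx": 0.017,"dy": -0.03,"dz": 0.11,"roll": 0.0}
    - {"dx": 0.017,"dy": -0.03,"dz": 0.15,"roll": 0.0}
    - {"dx": 0.017,"dy": -0.03,"dz": 0.15,"roll": 0.0}

```text
t: 2.1
eef_pos: [0.4144, -0.2044, 0.0532]
ee_rot: [0.311, -3.118, -0.011]
contact_force: [0.5, 0.2, -0.4]
opening: 0.05
grasp_force: 0.0
```

Emit:
move_arm:
  increments:
    - {"dx": 0.0,"dy": 0.0,"dz": 0.02,"roll": 0.0}
    - {"dx": 0.0,"dy": 0.0,"dz": 0.035,"roll": 0.0}
    - {"dx": 0.0,"dy": 0.0,"dz": 0.042,"roll": 0.0}
    - {"dx": 0.0,"dy": 0.0,"dz": 0.042,"roll": 0.0}

```text
t: 2.5
eef_pos: [0.4178, -0.2065, 0.016]
ee_rot: [-0.313, 3.126, -0.0]
contact_force: [0.2, 0.6, 0.4]
opening: 0.0502
grasp_force: 0.0
```

```bash
python3 -c "
from h import *
gc(-.13,0,.015)
cv2.imwrite('pics/t1.png',cv2.resize(ctrl.grab_frame('scene')[210:370,240:440,::-1],None,fx=3.5,fy=3.5))"
```

```text
t 2.5 tcp [ 0.4178 -0.2065  0.016 ] cradle -0.1492 0.0016 F [0.22 0.55 0.38] op 0.05
shift [-0.0192 -0.0016  0.001 ] roll -0.0
```

View pics/t1.png

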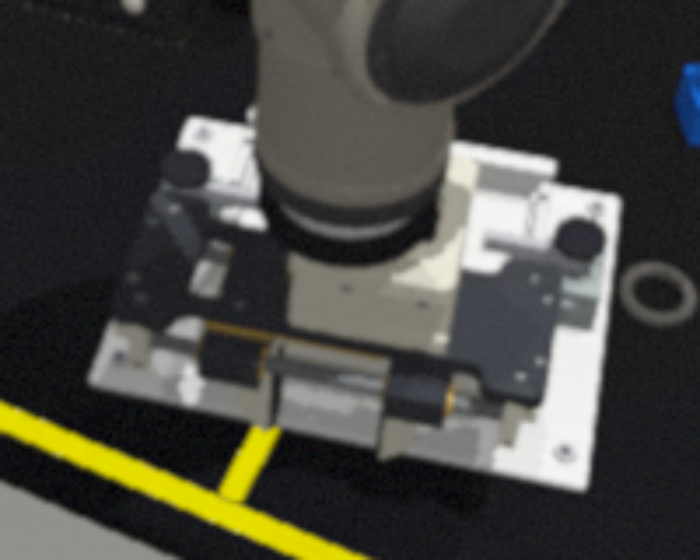

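The picture shows the fingers (about (265,390) and (390,430)) standing just in front of the block's near face. The gripper body is clear above both caps, at (185,165) and (580,240). I'll push slowly.

Emit:
move_arm:
  increments:
    - {"dx": -0.008,"dy": -0.001,"dz": 0.0,"roll": 0.0}
    - {"dx": -0.016,"dy": -0.0015,"dz": 0.0,"roll": 0.0}
    - {"dx": -0.024,"dy": -0.0015,"dz": 0.0,"roll": 0.0}
    - {"dx": -0.032,"dy": -0.0015,"dz": 0.0,"roll": 0.0}
    - {"dx": -0.04,"dy": -0.0015,"dz": 0.0,"roll": 0.0}

```text
t: 3.05
eef_pos: [0.4576, -0.1997, 0.0155]
ee_rot: [0.313, -3.126, -0.0]
contact_force: [-2.5, 0.0, 2.2]
opening: 0.0501
grasp_force: 1.4
```

Emit:
move_arm:
  increments:
    - {"dx": -0.006,"dy": 0.0,"dz": 0.0,"roll": 0.0}
    - {"dx": -0.012,"dy": 0.0,"dz": 0.0,"roll": 0.0}
    - {"dx": -0.018,"dy": 0.0,"dz": 0.0,"roll": 0.0}
    - {"dx": -0.024,"dy": 0.0,"dz": 0.0,"roll": 0.0}
    - {"dx": -0.03,"dy": 0.0,"dz": 0.0,"roll": 0.0}

```text
t: 3.55
eef_pos: [0.4869, -0.1939, 0.0153]
ee_rot: [-0.312, 3.126, 0.0]
contact_force: [-1.5, -0.8, 0.5]
opening: 0.0504
grasp_force: 1.0
```

```bash
python3 -c "
from h import *
gc(-.0395,0,.015)"
```

```text
t 3.55 tcp [ 0.4869 -0.1939  0.0153] cradle -0.079 0.0002 F [-1.53 -0.79  0.46] op 0.05
shift [-0.0395 -0.0002  0.0003] roll -0.0004
```

Sliding with about 2 N, not jammed.

Emit:
move_arm:
  increments:
    - {"dx": -0.006,"dy": 0.0,"dz": 0.0,"roll": 0.0}
    - {"dx": -0.012,"dy": 0.0,"dz": 0.0,"roll": 0.0}
    - {"dx": -0.018,"dy": 0.0,"dz": 0.0,"roll": 0.0}
    - {"dx": -0.024,"dy": 0.0,"dz": 0.0,"roll": 0.0}
    - {"dx": -0.03,"dy": 0.0,"dz": 0.0,"roll": 0.0}

```text
t: 4.05
eef_pos: [0.5164, -0.188, 0.0153]
ee_rot: [-0.312, 3.126, 0.0]
contact_force: [-1.5, -0.4, 0.4]
opening: 0.0501
grasp_force: 0.6
```

Emit:
move_arm:
  increments:
    - {"dx": -0.002,"dy": 0.0,"dz": 0.0,"roll": 0.0}
    - {"dx": -0.004,"dy": 0.0,"dz": 0.0,"roll": 0.0}
    - {"dx": -0.006,"dy": 0.0,"dz": 0.0,"roll": 0.0}

```text
t: 4.35
eef_pos: [0.5217, -0.1869, 0.0154]
ee_rot: [0.312, -3.126, -0.0]
contact_force: [-1.4, 1.2, 0.4]
opening: 0.0503
grasp_force: 0.8
```

```bash
python3 -c "
from h import *
gc(-.0395,0,.015)"
```

```text
t 4.35 tcp [ 0.5217 -0.1869  0.0154] cradle -0.0435 0.0002 F [-1.37  1.19  0.41] op 0.05
shift [-0.004  -0.0002  0.0004] roll -0.0004
```

Emit:
move_arm:
  increments:
    - {"dx": -0.001,"dy": 0.0,"dz": 0.0,"roll": 0.0}
    - {"dx": -0.002,"dy": 0.0,"dz": 0.0,"roll": 0.0}
    - {"dx": -0.003,"dy": 0.0,"dz": 0.0,"roll": 0.0}

```text
t: 4.65
eef_pos: [0.5247, -0.1863, 0.0154]
ee_rot: [0.312, -3.126, -0.0]
contact_force: [-2.1, -0.8, 0.3]
opening: 0.0499
grasp_force: 0.9
```

Emit:
move_arm:
  increments:
    - {"dx": -0.001,"dy": 0.0,"dz": 0.0,"roll": 0.0}
    - {"dx": -0.002,"dy": 0.0,"dz": 0.0,"roll": 0.0}

```text
t: 4.85
eef_pos: [0.5251, -0.1861, 0.0154]
ee_rot: [0.312, -3.123, -0.001]
contact_force: [-10.9, -4.1, 7.6]
opening: 0.05
grasp_force: 5.8
```

The force jumps to 11 N at cradle x ≈ -0.040, so the block is against the stop. I'll hold briefly, then back off.

Emit:
move_arm:
  increments:
    - {"dx": -0.0005,"dy": 0.0,"dz": 0.0,"roll": 0.0}
    - {"dx": -0.0005,"dy": 0.0,"dz": 0.0,"roll": 0.0}
    - {"dx": -0.0005,"dy": 0.0,"dz": 0.0,"roll": 0.0}

```text
t: 5.15
eef_pos: [0.5251, -0.1861, 0.0154]
ee_rot: [0.312, -3.122, -0.001]
contact_force: [-9.4, -2.6, 6.0]
opening: 0.0498
grasp_force: 5.3
```

Emit:
move_arm:
  increments:
    - {"dx": 0.01,"dy": 0.0,"dz": 0.0,"roll": 0.0}
    - {"dx": 0.04,"dy": 0.0,"dz": 0.0,"roll": 0.0}
    - {"dx": 0.075,"dy": 0.0,"dz": -0.02,"roll": 0.0}
    - {"dx": 0.09,"dy": 0.0,"dz": -0.065,"roll": 0.0}
    - {"dx": 0.09,"dy": 0.0,"dz": -0.11,"roll": 0.0}

```text
t: 5.65
eef_pos: [0.4365, -0.2034, 0.1259]
ee_rot: [0.31, -3.124, -0.003]
contact_force: [1.7, -0.3, -0.9]
opening: 0.0504
grasp_force: 0.0
```

Emit:
move_arm:
  increments:
    - {"dx": 0.045,"dy": 0.0,"dz": 0.0,"roll": 0.0}
    - {"dx": 0.08,"dy": 0.0,"dz": 0.0,"roll": 0.0}
    - {"dx": 0.08,"dy": 0.0,"dz": 0.0,"roll": 0.0}
  grip: 1

```text
t: 5.95
eef_pos: [0.3575, -0.2193, 0.1257]
ee_rot: [0.309, -3.126, -0.0]
contact_force: [-0.0, -0.1, -0.5]
opening: 0.0305
grasp_force: 0.0
```

```bash
python3 -c "
from h import *
gc(-.0355,.103,.085)
cv2.imwrite('pics/s2.png',cv2.resize(ctrl.grab_frame('scene')[230:350,260:430,::-1],None,fx=4,fy=4,interpolation=cv2.INTER_CUBIC))
cv2.imwrite('pics/t2.png',cv2.resize(ctrl.grab_frame('top')[205:345,305:465,::-1],None,fx=4,fy=4,interpolation=cv2.INTER_CUBIC))"
```

```text
t 5.95 tcp [ 0.3575 -0.2193  0.1257] cradle -0.2109 0.001 F [-0.05 -0.11 -0.49] op 0.03
shift [-0.1751  0.1024  0.0407] roll -0.0025
```

View pics/t2.png

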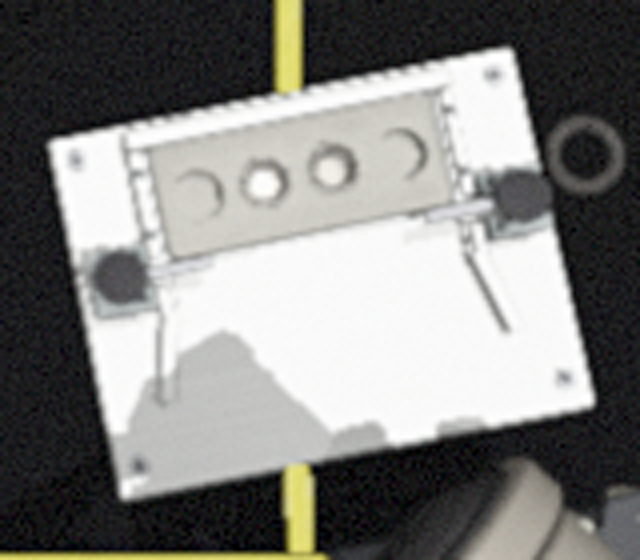

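The block sits against the rear stop (rear face along (150,145)-(440,90)), square, with both crucibles in and both caps up. Next is the left clip.

Emit:
move_arm:
  increments:
    - {"dx": -0.045,"dy": 0.025,"dz": 0.0,"roll": 0.0}
    - {"dx": -0.09,"dy": 0.05,"dz": 0.0,"roll": 0.0}
    - {"dx": -0.13,"dy": 0.075,"dz": 0.0,"roll": 0.0}
    - {"dx": -0.175,"dy": 0.103,"dz": 0.01,"roll": 0.0}
    - {"dx": -0.175,"dy": 0.103,"dz": 0.04,"roll": 0.0}

```text
t: 6.55
eef_pos: [0.5185, -0.0803, 0.0871]
ee_rot: [-0.32, 3.115, -0.004]
contact_force: [0.3, -1.8, 0.1]
opening: 0.0001
grasp_force: 0.0
```

Emit:
move_arm:
  increments:
    - {"dx": 0.0,"dy": 0.0,"dz": 0.005,"roll": 0.0}
    - {"dx": 0.0,"dy": 0.0,"dz": 0.012,"roll": 0.0}
    - {"dx": 0.0,"dy": 0.0,"dz": 0.016,"roll": 0.0}
    - {"dx": 0.0,"dy": 0.0,"dz": 0.016,"roll": 0.0}

```text
t: 6.95
eef_pos: [0.5115, -0.0847, 0.0697]
ee_rot: [-0.31, 3.126, -0.0]
contact_force: [-0.2, 0.3, 0.1]
opening: 0.0005
grasp_force: 0.0
```

```bash
python3 -c "
from h import *
gc(-.035,.104,.063)"
```

```text
t 6.95 tcp [ 0.5115 -0.0847  0.0697] cradle -0.0333 0.1025 F [-0.18  0.31  0.09] op 0.0
shift [0.0017 0.0015 0.0067] roll -0.0017
```

Emit:
move_arm:
  increments:
    - {"dx": 0.001,"dy": 0.001,"dz": 0.002,"roll": 0.0}
    - {"dx": 0.001,"dy": 0.001,"dz": 0.004,"roll": 0.0}
    - {"dx": 0.001,"dy": 0.001,"dz": 0.006,"roll": 0.0}

```text
t: 7.25
eef_pos: [0.5106, -0.0834, 0.0638]
ee_rot: [-0.311, 3.125, -0.0]
contact_force: [1.8, -0.5, 0.6]
opening: 0.0004
grasp_force: 0.0
```

Emit:
move_arm:
  increments:
    - {"dx": 0.0,"dy": 0.0,"dz": 0.0015,"roll": 0.0}
    - {"dx": 0.0,"dy": 0.0,"dz": 0.003,"roll": 0.0}

```text
t: 7.45
eef_pos: [0.5105, -0.0832, 0.0604]
ee_rot: [-0.312, 3.126, -0.0]
contact_force: [0.2, -0.1, 0.1]
opening: 0.0004
grasp_force: 0.0
```

Emit:
move_arm:
  increments:
    - {"dx": 0.0,"dy": 0.0,"dz": 0.0015,"roll": 0.0}
    - {"dx": 0.0,"dy": 0.0,"dz": 0.003,"roll": 0.0}

```text
t: 7.65
eef_pos: [0.5105, -0.0831, 0.0573]
ee_rot: [-0.313, 3.126, 0.0]
contact_force: [-1.3, -0.1, -0.6]
opening: 0.0006
grasp_force: 0.0
```

Emit:
move_arm:
  increments:
    - {"dx": 0.0,"dy": 0.0,"dz": 0.0015,"roll": 0.0}
    - {"dx": 0.0,"dy": 0.0,"dz": 0.003,"roll": 0.0}

```text
t: 7.85
eef_pos: [0.5106, -0.0831, 0.0548]
ee_rot: [-0.312, 3.126, -0.0]
contact_force: [-2.1, 0.7, 7.7]
opening: -0.0
grasp_force: 4.0
```

Emit:
move_arm:
  increments:
    - {"dx": 0.0,"dy": 0.0,"dz": 0.001,"roll": 0.0}
    - {"dx": 0.0,"dy": 0.0,"dz": 0.002,"roll": 0.0}

```text
t: 8.05
eef_pos: [0.5107, -0.083, 0.0532]
ee_rot: [-0.313, 3.125, -0.0]
contact_force: [-2.1, 0.7, 8.2]
opening: 0.0004
grasp_force: 4.2
```

Emit:
move_arm:
  increments:
    - {"dx": 0.0,"dy": 0.0,"dz": 0.001,"roll": 0.0}
    - {"dx": 0.0,"dy": 0.0,"dz": 0.002,"roll": 0.0}

```text
t: 8.25
eef_pos: [0.5107, -0.083, 0.0511]
ee_rot: [-0.312, 3.125, -0.0]
contact_force: [-1.4, 2.4, 6.3]
opening: 0.0005
grasp_force: 3.1
```

Contact came at about z = 0.056 and the force is now past its peak. I'll keep going in 1 mm steps.

Emit:
move_arm:
  increments:
    - {"dx": 0.0,"dy": 0.0,"dz": 0.001,"roll": 0.0}
    - {"dx": 0.0,"dy": 0.0,"dz": 0.002,"roll": 0.0}

```text
t: 8.45
eef_pos: [0.5107, -0.083, 0.0487]
ee_rot: [-0.312, 3.125, -0.0]
contact_force: [-0.1, 0.9, 2.9]
opening: 0.0002
grasp_force: 1.2
```

Emit:
move_arm:
  increments:
    - {"dx": 0.0,"dy": 0.0,"dz": 0.001,"roll": 0.0}
    - {"dx": 0.0,"dy": 0.0,"dz": 0.002,"roll": 0.0}

```text
t: 8.65
eef_pos: [0.5104, -0.0831, 0.0461]
ee_rot: [0.312, -3.126, -0.0]
contact_force: [-0.3, 0.5, 0.4]
opening: 0.0002
grasp_force: 0.0
```

Emit:
move_arm:
  increments:
    - {"dx": 0.0,"dy": 0.0,"dz": 0.001,"roll": 0.0}
    - {"dx": 0.0,"dy": 0.0,"dz": 0.001,"roll": 0.0}

```text
t: 8.85
eef_pos: [0.5102, -0.0831, 0.045]
ee_rot: [0.312, -3.125, -0.001]
contact_force: [0.3, 0.1, -0.9]
opening: 0.0004
grasp_force: 0.0
```

The force has gone to zero, so the left clip has snapped. Lift and move across to the right clip, 0.206 m along -y.

Emit:
move_arm:
  increments:
    - {"dx": 0.0,"dy": 0.0,"dz": -0.03,"roll": 0.0}
    - {"dx": 0.0,"dy": -0.01,"dz": -0.05,"roll": 0.0}
    - {"dx": 0.0,"dy": -0.06,"dz": -0.05,"roll": 0.0}
    - {"dx": 0.0,"dy": -0.11,"dz": -0.05,"roll": 0.0}
    - {"dx": 0.0,"dy": -0.16,"dz": -0.05,"roll": 0.0}

```text
t: 9.35
eef_pos: [0.5425, -0.2415, 0.0958]
ee_rot: [-0.314, 3.125, -0.0]
contact_force: [0.2, 0.1, -0.2]
opening: 0.0007
grasp_force: 0.0
```

Emit:
move_arm:
  increments:
    - {"dx": 0.0,"dy": -0.047,"dz": 0.0,"roll": 0.0}
    - {"dx": 0.0,"dy": -0.047,"dz": 0.0,"roll": 0.0}

```text
t: 9.55
eef_pos: [0.5518, -0.2921, 0.0951]
ee_rot: [-0.304, 3.125, -0.005]
contact_force: [-0.1, 0.4, -0.2]
opening: 0.0006
grasp_force: 0.0
```

```bash
python3 -c "
from h import *
gc(-.0355,-.1025,.065)"
```

```text
t 9.55 tcp [ 0.5518 -0.2921  0.0951] cradle -0.0348 -0.1088 F [-0.14  0.37 -0.25] op 0.001
shift [0.0008 0.0064 0.0301] roll -0.0053
```

Emit:
move_arm:
  increments:
    - {"dx": 0.0,"dy": 0.0,"dz": 0.015,"roll": 0.0}
    - {"dx": 0.0,"dy": 0.0,"dz": 0.03,"roll": 0.0}
    - {"dx": 0.0,"dy": 0.0,"dz": 0.03,"roll": 0.0}

```text
t: 9.85
eef_pos: [0.55, -0.2847, 0.0631]
ee_rot: [0.312, -3.122, -0.005]
contact_force: [-1.2, 0.4, 0.3]
opening: 0.0006
grasp_force: 0.0
```

```bash
python3 -c "
from h import *
gc(-.0355,-.1025,.065)"
```

```text
t 9.85 tcp [ 0.55   -0.2847  0.0631] cradle -0.0352 -0.1012 F [-1.22  0.38  0.33] op 0.001
shift [ 0.0003 -0.0013 -0.0019] roll -0.0003
```

Emit:
move_arm:
  increments:
    - {"dx": 0.0,"dy": -0.001,"dz": 0.001,"roll": 0.0}
    - {"dx": 0.0,"dy": -0.001,"dz": 0.002,"roll": 0.0}

```text
t: 10.05
eef_pos: [0.5522, -0.2871, 0.0642]
ee_rot: [-0.313, 3.125, -0.001]
contact_force: [-0.1, -0.2, 0.3]
opening: 0.0005
grasp_force: 0.0
```

Emit:
move_arm:
  increments:
    - {"dx": 0.0,"dy": 0.0,"dz": 0.001,"roll": 0.0}
    - {"dx": 0.0,"dy": 0.0,"dz": 0.002,"roll": 0.0}

```text
t: 10.25
eef_pos: [0.5519, -0.287, 0.0619]
ee_rot: [-0.313, 3.125, -0.001]
contact_force: [-0.1, 0.5, 0.4]
opening: 0.0005
grasp_force: 0.0
```

Emit:
move_arm:
  increments:
    - {"dx": 0.0,"dy": 0.0,"dz": 0.001,"roll": 0.0}
    - {"dx": 0.0,"dy": 0.0,"dz": 0.002,"roll": 0.0}

```text
t: 10.45
eef_pos: [0.5518, -0.287, 0.0599]
ee_rot: [-0.312, 3.125, -0.0]
contact_force: [-2.1, 0.7, 6.8]
opening: 0.0007
grasp_force: 3.4
```

Emit:
move_arm:
  increments:
    - {"dx": 0.0,"dy": 0.0,"dz": 0.001,"roll": 0.0}
    - {"dx": 0.0,"dy": 0.0,"dz": 0.002,"roll": 0.0}

```text
t: 10.65
eef_pos: [0.5519, -0.287, 0.0588]
ee_rot: [-0.312, 3.125, -0.001]
contact_force: [-1.6, 1.6, 10.4]
opening: 0.0005
grasp_force: 5.5
```

Contact came at about z = 0.060, so dead centre should be near 0.051.

Emit:
move_arm:
  increments:
    - {"dx": 0.0,"dy": 0.0,"dz": 0.001,"roll": 0.0}
    - {"dx": 0.0,"dy": 0.0,"dz": 0.002,"roll": 0.0}

```text
t: 10.85
eef_pos: [0.552, -0.287, 0.0572]
ee_rot: [-0.312, 3.125, -0.001]
contact_force: [-2.5, 2.7, 11.4]
opening: 0.0002
grasp_force: 5.8
```

Emit:
move_arm:
  increments:
    - {"dx": 0.0,"dy": 0.0,"dz": 0.001,"roll": 0.0}
    - {"dx": 0.0,"dy": 0.0,"dz": 0.002,"roll": 0.0}

```text
t: 11.05
eef_pos: [0.552, -0.287, 0.055]
ee_rot: [-0.312, 3.125, -0.001]
contact_force: [-1.2, 2.1, 8.0]
opening: 0.0004
grasp_force: 4.2
```

Emit:
move_arm:
  increments:
    - {"dx": 0.0,"dy": 0.0,"dz": 0.001,"roll": 0.0}
    - {"dx": 0.0,"dy": 0.0,"dz": 0.002,"roll": 0.0}

```text
t: 11.25
eef_pos: [0.552, -0.2869, 0.0522]
ee_rot: [-0.312, 3.125, -0.001]
contact_force: [0.7, 0.5, 2.7]
opening: 0.0004
grasp_force: 1.1
```

Emit:
move_arm:
  increments:
    - {"dx": 0.0,"dy": 0.0,"dz": 0.001,"roll": 0.0}
    - {"dx": 0.0,"dy": 0.0,"dz": 0.002,"roll": 0.0}

```text
t: 11.45
eef_pos: [0.5515, -0.287, 0.0491]
ee_rot: [0.312, -3.126, -0.0]
contact_force: [0.4, 0.5, -0.1]
opening: 0.0001
grasp_force: 0.0
```

Snapped. Raise, retreat, and look.

Emit:
move_arm:
  increments:
    - {"dx": 0.0,"dy": 0.0,"dz": -0.03,"roll": 0.0}
    - {"dx": 0.0,"dy": 0.0,"dz": -0.07,"roll": 0.0}
    - {"dx": 0.05,"dy": 0.0,"dz": -0.1,"roll": 0.0}
    - {"dx": 0.1,"dy": 0.0,"dz": -0.1,"roll": 0.0}
    - {"dx": 0.14,"dy": 0.0,"dz": -0.1,"roll": 0.0}

```text
t: 11.95
eef_pos: [0.4132, -0.315, 0.1502]
ee_rot: [-0.314, 3.125, -0.003]
contact_force: [-0.2, -1.0, -0.1]
opening: 0.0003
grasp_force: 0.0
```

Emit:
move_arm:
  increments:
    - {"dx": 0.03,"dy": 0.05,"dz": 0.0,"roll": 0.0}
    - {"dx": 0.03,"dy": 0.1,"dz": 0.0,"roll": 0.0}
    - {"dx": 0.03,"dy": 0.1,"dz": 0.0,"roll": 0.0}

```text
t: 12.25
eef_pos: [0.3621, -0.2185, 0.1489]
ee_rot: [0.312, -3.123, -0.006]
contact_force: [1.2, -0.5, -0.1]
opening: 0.0001
grasp_force: 0.0
```

```bash
python3 -c "
from h import *
pose()
a=ctrl.grab_frame('scene')[230:350,260:430,::-1];b=ctrl.grab_frame('top')[205:345,305:465,::-1]
a=cv2.resize(a,(396,280));b=cv2.resize(b,(400,350));c=np.zeros((350,796,3),np.uint8);c[:280,:396]=a;c[:,396:]=b
cv2.imwrite('pics/end.png',c)"
```

```text
t 12.25 tcp [ 0.3621 -0.2185  0.1489] cradle -0.2062 0.0009 F [ 1.22 -0.48 -0.11] op 0.0
```

View pics/end.png

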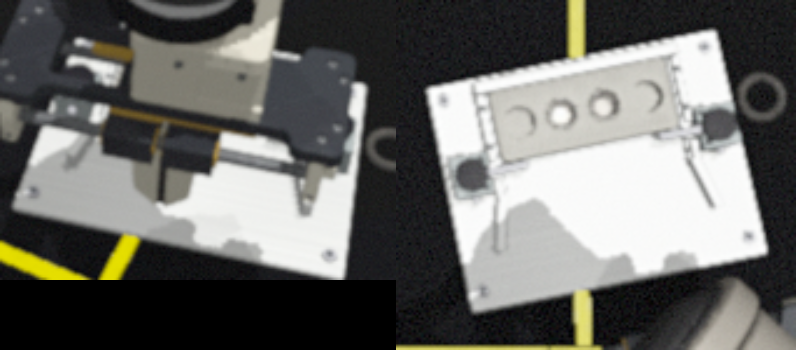

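In the top view the block is home with both crucibles in. The arm hides the clips in the scene view, so I'll lift clear to check the caps.

Emit:
move_arm:
  increments:
    - {"dx": 0.0,"dy": 0.05,"dz": -0.02,"roll": 0.0}
    - {"dx": 0.0,"dy": 0.1,"dz": -0.04,"roll": 0.0}
    - {"dx": 0.0,"dy": 0.15,"dz": -0.06,"roll": 0.0}
    - {"dx": 0.0,"dy": 0.2,"dz": -0.08,"roll": 0.0}
    - {"dx": 0.0,"dy": 0.25,"dz": -0.08,"roll": 0.0}

```text
t: 12.85
eef_pos: [0.3208, 0.0086, 0.2303]
ee_rot: [-0.31, 3.121, -0.003]
contact_force: [1.1, -0.2, 0.6]
opening: 0.0001
grasp_force: 0.0
```

Emit:
move_arm:
  increments:
    - {"dx": 0.0,"dy": 0.05,"dz": 0.0,"roll": 0.0}
    - {"dx": 0.0,"dy": 0.1,"dz": 0.0,"roll": 0.0}
    - {"dx": 0.0,"dy": 0.1,"dz": 0.0,"roll": 0.0}

```text
t: 13.15
eef_pos: [0.2984, 0.1116, 0.2287]
ee_rot: [-0.33, 3.123, 0.003]
contact_force: [0.3, -0.1, -0.4]
opening: 0.0004
grasp_force: 0.0
```

```bash
python3 -c "
from h import *
pose()
cv2.imwrite('pics/end2.png',cv2.resize(ctrl.grab_frame('scene')[230:350,260:430,::-1],None,fx=4,fy=4,interpolation=cv2.INTER_CUBIC))"
```

```text
t 13.15 tcp [0.2984 0.1116 0.2287] cradle -0.2032 0.3371 F [ 0.27 -0.09 -0.37] op 0.0
```

View pics/end2.png

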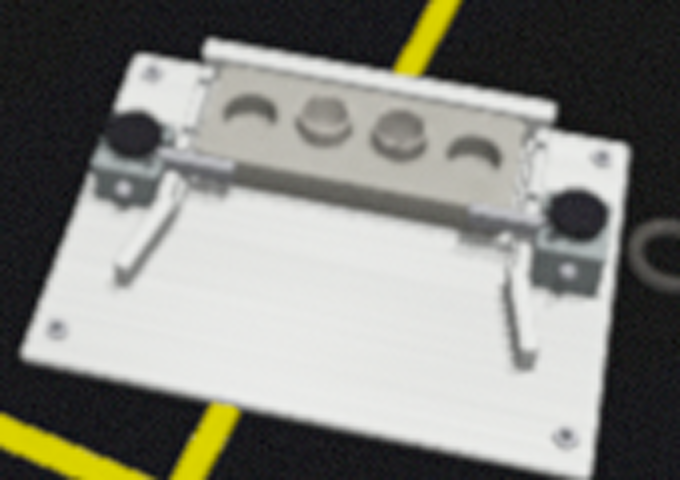

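Both caps are about 22 px lower than before: left 110→133, right 192→215. The blades are down in front of the home block, and the crucibles are upright.

```bash
python3 -c "
from cell import ctrl
print(ctrl.hand_in())"
```

```text
the job is handed in; nothing more can be done
None
```

I pushed the block home against the rear stop and snapped both clips down, with contact forces of about 12 N at most; the crucibles stayed upright, the arm kept clear of the beaker and jar, and the job is handed in (no verdict was returned).

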